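# Snap the retaining clip onto the slicer spindle with the fork

## Task

Take the fork tool out of its holder and with its two prongs push the loose split clip, sideways along the deck of the slicer base, onto the groove of the short spindle until it snaps fully home; push gently, never harder than 30 N on clip or machine, and do not touch the clip with the gripper. Then stand the fork upright in its holder again and let go; leave all the other things where they are.

Things in the scene. Friction and masses are not known exactly. Their poses are not given: they have to be found in the camera images.
- machine: Slicer base: fixed box 240 (x) x 170 (y) x 50 mm, cover off; origin under its middle. Its flat top is the deck. Clear but for 6 mm studs at x 30, y +-73 mm, washer and nut near the -x end and, past x = 67 mm at |y| over 32 mm, parts up to 26 mm high. An upright, rigid spindle stands in a slot: at its foot a neck 5 (x) x 16 (y) mm, 8.5 mm high, then a round head 26 mm wide up to 18.5 mm.
- slot_mid (a point): Middle of the spindle's slot, on the deck, 50 mm above the table and 65 mm towards +x from the base's middle. x: level push direction, from the free part of the deck to the spindle and along the slot; z up. The spindle's axis is on the slot's centre line (y = 0) but is clamped anywhere from 15 mm to the -x to 15 mm to the +x side of this point: not measured, to be felt or seen.
- clip_centre (a point): Centre of the seat of the loose steel split clip, half-way up (6 mm thick, 46 mm wide, 44 g). x: from its back to its open mouth, z up. Jaw tips reach x = +28 mm; back bar x = -3 to -14; a tang 12 mm wide from the bar back to x = -26. The fork's prongs straddle the tang and push the bar's rear face (x = -14) on both sides. Home: this point on the spindle's axis, under the head, 0.7 mm play.
- clip: The same clip, origin on its underside; it starts 45 to 95 mm short of the spindle, within 0.3 rad of the slot's x. The jaws meet the neck 22 mm short of home and centre the clip if up to 3 mm off sideways. They spread against springs with growing push, up to about 8 to 12 N, and snap shut about 4 mm short of home. Then the bar stops hard on the neck: the push climbs steeply.
- fork_grip (a point): Centre of the fork tool's upright black handle, 22 x 22 mm, from 14 to 85 mm above the underside; this point is 52 mm above it. x: along the prongs, z up. 120 g. Grip the handle firmly (50 to 60 N if the gripper can), best with the fingers on its +x and -x sides; it tilts a little in the fingers under load.
- fork: The same fork, origin on its underside below the handle's axis. Steel foot 21 (x) x 40 (y) x 14 mm with two prongs, 7 mm high, flush with the underside, pointing to x = +26 mm; each is 11 mm wide, the slot between them 16 mm wide and 15.5 mm deep. Use it with its underside about 3 mm over the deck.
- jaw_l (a joint): Outward spread of the clip's left (+y) jaw in m: 0 closed, 0.002 to 0.003 while it passes the neck, back to 0 when snapped home
- jaw_r (a joint): The same for the right (-y) jaw
- holder_in (a point): Centre of the inner floor (5 mm above the table) of the fork's holder, a fixed black open tray 100 x 100 mm outside, 90 x 90 mm inside, walls 18 mm high. The fork stands in it, prongs within 0.4 rad of the holder's x axis.
- washer: Loose washer, 28 mm diameter, 5 mm high, on the deck's -x end; leave alone
- nut: Loose stepped nut, 26 mm diameter, 18 mm high, on the deck's -x end; leave alone
- cup: Clear cup 84 mm diameter, 110 mm high at the back; leave alone
- jar: Amber jar 70 mm diameter, 100 mm high, on the left; leave alone
- driver: Screwdriver lying on the right; leave alone
- spatula: Spatula lying at the back; leave alone
- guide: Flanged aluminium knob, 60 mm diameter, 30 mm high, mid-table towards the back; leave alone
There are look-alikes about, which are no part of the job. What is shaped like the clip but green is not meant.

How it is judged:
By the outcome, as a careful person would: the job done as asked, in the order asked, and still so for the second after the job is handed in, with the robot touching nothing.
It also fails if it takes over 61 s, if anything falls off the work surface, if the arm or the gripper's body presses on something with over 40 N, if the wrist force passes 120 N, or if a joint passes its speed limit or range.

## Robot

A 6-joint arm with a two-finger parallel gripper is mounted at the origin on the work surface. World frame = base frame: x ahead of the robot, y to its left, z up, the work surface at z = 0. Lengths are in m, angles in degrees, forces in N, time in s.
With the tool pointing down it reaches from about 0.25 to 0.85 m from the base axis. Payload 12.5 kg.
Tool frame: the origin (TCP) lies on the centre line of the jaws, within the pads' length; the fingertips stand 22 mm ahead of it and the grasp point (between the pads) lies 3 mm ahead of it; z points along the fingers, y is the direction in which the jaws open and shut (so a half turn about z gives the same grasp; the last joint's range is limited). The gripper opens to 93 mm and grips with 3 to 60 N. Pads are 15 mm wide; open, the fingers measure 128 mm over their backs; the gripper's body (75 mm by 188 mm) begins 65 mm behind the grasp point.
Start: joints at [60.871, 20.094, 94.641, -0, 65.266, -4.847], TCP at [0.226, 0.501, 0.241] pointing down, gripper open.
Joint ranges: [-157.81, 157.81], [-45, 120.19], [0.68, 151.7], [-89.99, 269.99], [4.06, 180], [-164.3, 164.3]. Speed limits (degrees/s): [127.2, 127.2, 159.86, 180, 180, 180].

## Interface

Orientations are given as [roll, pitch, yaw] about the fixed x, y, z axes, in that order (R = Rz(yaw) Ry(pitch) Rx(roll)).
In Python, from bench import r gives the robot as it stands. Calls block until the motion is done:
- r.goto(position, orientation): joint-space move of the TCP to a pose.
- r.move_straight(position, feed=0.15, attitude=None, contact_N=None): straight line of the TCP; attitude=None keeps the orientation; feed is the mean speed in m/s. With contact_N (N) it stops when the force on the tool has changed by that much, and returns True; else False.
- r.goto_joints(angles): joint-space move.
- r.gripper_open() and r.grab(f_grip=None): open the fingers fully, or close them until they stop; f_grip is the grip in N (None keeps the last).
- r.pause(seconds).
- r.ik(position, orientation): joint angles nearest the present ones, or None.
- r.get_image(name): name is "side" or "top"; returns a dict with "color" (480x640x3 uint8, blue, green, red), "z_map" (480x640 float32, m along the optical axis (not along the pixel's ray), 0 where there is no reading), "intrinsics" (3x3 intrinsics, pixels), "k1" (the pictures are not rectified: a ray, as slopes to the right and down, at radius r is drawn at 1 + k1 r^2 times it, then the intrinsics apply), "R" (3x3) and "t" (3): a world point X has camera coordinates R X + t. Camera axes: x right, y down, z forward; pixel columns grow to the right and rows downward; lengths in m; the calibration is good to about 2 mm. A picture is of the moment at which its call begins.
A pose or a line that the arm cannot do raises r.Unreachable and nothing moves.
- r.hand_in(): hands the job in, once; it reports no verdict.
Readings, each from a call of its own:
- r.read_time(): time.
- r.read_q(): joint angles.
- r.read_joint_vel(): joint speeds.
- r.read_tau(): joint torques, N m.
- r.read_tool_pos(): TCP position.
- r.read_tool_rot(): TCP orientation.
- r.read_contact_force(): force on the tool from outside, world axes, zero at the start.
- r.read_torque(): the same for the moment, N m.
- r.read_finger_gap(): opening from 0.0 (shut) to 1.0 (fully open).
Only numpy, scipy, OpenCV 4.12 (cv2) and the standard library are available. Lean on these libraries where they do the work, as an engineer would, in place of code of your own. Each camera call takes 0.05 s, during which the arm holds its last target.

## Working session

There is one attempt and no reset: what is moved stays moved. The work goes in short steps, each a Python script; the robot and the scene stay as the last script left them, time stands still between calls to the robot, and variables do not carry over. Pictures are saved under pics/ and viewed, and the job is handed in when it is done.

```bash
ls; mkdir -p pics; cat > h.py <<'E'
import numpy as np, cv2, pickle
def save(im,name): pickle.dump(im,open(name,'wb'))
def load(name): return pickle.load(open(name,'rb'))
def ray(im,u,v):
    K=np.array(im['intrinsics']);k1=float(im['k1'])
    d=cv2.undistortPoints(np.array([[[u,v]]],float),K,np.array([k1,0,0,0.]))[0,0]
    R=np.array(im['R']);t=np.array(im['t'])
    return -R.T@t, R.T@np.array([d[0],d[1],1.])
def atz(im,u,v,z):
    c,d=ray(im,u,v); return c+d*(z-c[2])/d[2]
def dep(im,u,v):
    c,d=ray(im,u,v); return c+d*float(im['z_map'][int(round(v)),int(round(u))])
def proj(im,X):
    p=np.array(im['R'])@np.array(X)+np.array(im['t']);x,y=p[:2]/p[2];s=1+im['k1']*(x*x+y*y)
    return (np.array(im['intrinsics'])@[x*s,y*s,1])[:2]
def crop(im,u0,v0,u1,v1,s,fn):
    c=cv2.resize(im['color'][v0:v1,u0:u1],None,fx=s,fy=s,interpolation=cv2.INTER_CUBIC)
    cv2.imwrite(fn,c)
E
python3 - <<'E'
from h import *
from bench import r
for n in('top','side'):
    im=r.get_image(n);save(im,n+'0.pkl');cv2.imwrite(f'pics/{n}0.png',im['color'])
    print(n,im['intrinsics'],im['k1'],-np.array(im['R']).T@im['t'])
print(r.read_time(),r.read_tool_rot(),r.read_contact_force())
E
```

```text
pics
top [[469.05449666   0.         326.07932868]
 [  0.         469.05449666 246.39956018]
 [  0.           0.           1.        ]] -0.11238797920919046 [0.35638811 0.03168439 1.18931562]
side [[453.83492112   0.         316.31002184]
 [  0.         453.83492112 237.63697776]
 [  0.           0.           1.        ]] 0.009233349268784247 [0.21013086 0.70589139 0.56445615]
0.1 [-1.79942236e+02 -5.49061575e-03  1.55716558e+02] [ 0.60900249 -0.35491361 -0.56204028]
```

View pics/top0.png

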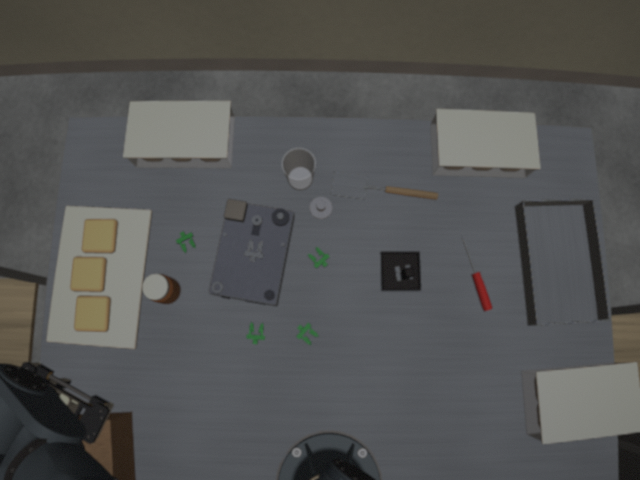

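View pics/side0.png

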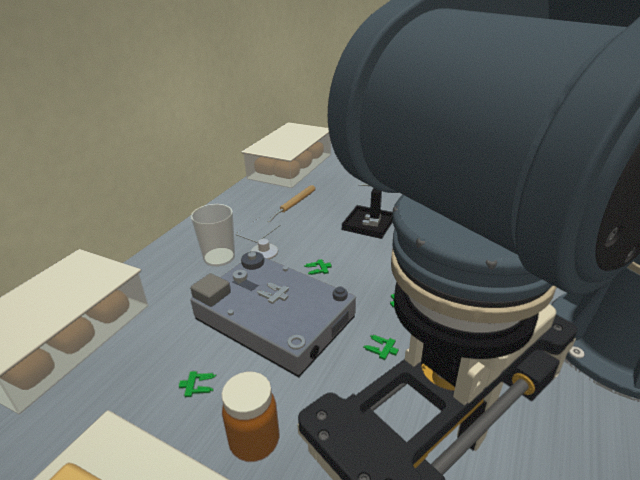

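```bash
python3 - <<'E'
from h import *
t=load('top0.pkl');s=load('side0.pkl')
crop(t,200,185,310,315,4.6,'pics/t_m.png')
crop(t,370,240,430,300,9,'pics/t_h.png')
crop(s,180,240,360,380,4.2,'pics/s_m.png')
crop(s,330,170,400,245,8,'pics/s_h.png')
E
```

```text
(no output)
```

View pics/t_m.png

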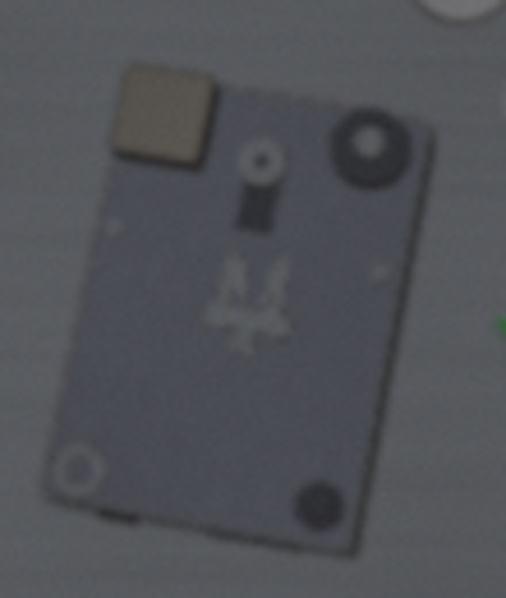

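View pics/t_h.png

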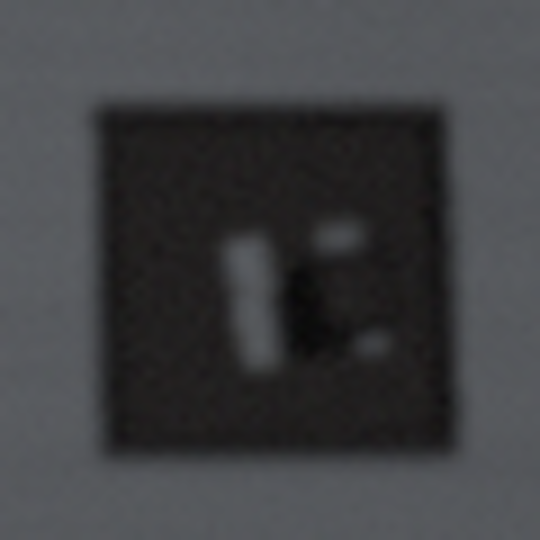

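View pics/s_m.png

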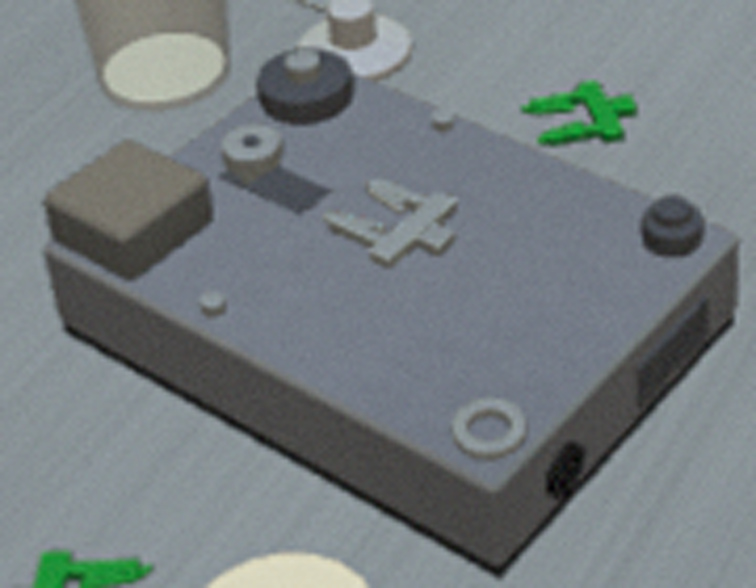

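View pics/s_h.png

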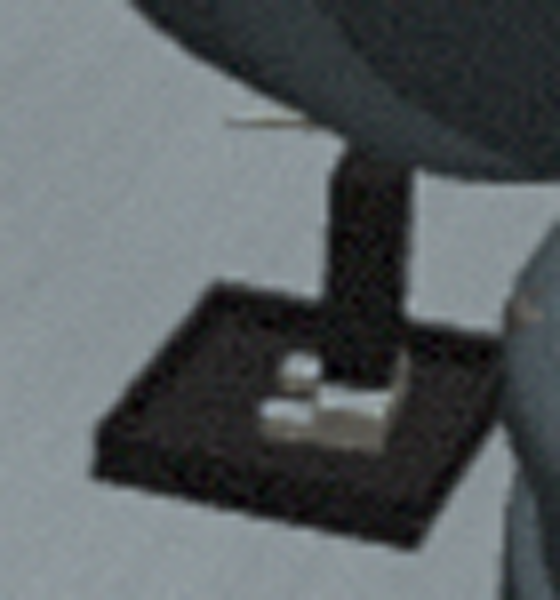

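The fork's prongs point about +x, and the clip is nearly aligned with the slot. I'll fit the poses from keypoints in both views.

```bash
cat >> h.py <<'E'
from scipy.optimize import least_squares
def fit(obs,x0,z0):
    # obs: list of (im,u,v,(lx,ly,lz)); returns x,y,yaw
    def f(p):
        c,s=np.cos(p[2]),np.sin(p[2]);e=[]
        for im,u,v,l in obs:
            X=[p[0]+c*l[0]-s*l[1],p[1]+s*l[0]+c*l[1],z0+l[2]]
            e+=list(proj(im,X)-[u,v])
        return np.array(e)
    R=least_squares(f,x0,loss='soft_l1');return R.x,f(R.x).reshape(-1,2)
E
cat > fit0.py <<'E'
from h import *
t=load('top0.pkl');s=load('side0.pkl')
T=lambda a,b:(t,(a+.5)/4.6-.5+200,(b+.5)/4.6-.5+185)
S=lambda a,b:(s,(a+.5)/4.2-.5+180,(b+.5)/4.2-.5+240)
H=lambda a,b:(t,(a+.5)/9-.5+370,(b+.5)/9-.5+240)
G=lambda a,b:(s,(a+.5)/8-.5+330,(b+.5)/8-.5+170)
np.set_printoptions(precision=4,suppress=True)
m=[(*T(45,492),(-.12,.085,.05)),(*T(357,550),(-.12,-.085,.05)),(*T(436,130),(.12,-.085,.05)),
   (*T(113,228),(.03,.073,.053)),(*T(381,271),(.03,-.073,.053)),
   (*S(496,492),(-.12,.085,.05)),(*S(740,238),(-.12,-.085,.05)),(*S(212,303),(.03,.073,.053)),(*S(443,122),(.03,-.073,.053))]
p,e=fit(m,[.5,.15,-.1],0);print('machine',p,np.degrees(p[2]));print(e)
for sub in(m[:5],m[5:]): print(fit(sub,[.5,.15,-.1],0)[0])
c=np.cos(p[2]);sn=np.sin(p[2])
def loc(X): d=X[:2]-p[:2]; return np.array([c*d[0]+sn*d[1],-sn*d[0]+c*d[1]])
for n,o,z in(('T',T(261,160),.0685),('S',S(252,142),.0685)):
    print('spindle',n,atz(*o,z),loc(atz(*o,z)))
cl=[(*T(243,350),(-.026,0,.006)),(*T(205,315),(-.0085,.023,.006)),(*T(290,329),(-.0085,-.023,.006))]
cs=[(*S(334,227),'jawL tip'),(*S(375,187),'jawR tip'),(*S(388,262),'bar left rear'),(*S(455,200),'bar right'),(*S(440,245),'tang')]
for o in cl: print(loc(atz(*o[:3],.056)))
for o in cs: print(o[3],loc(atz(*o[:3],.056)))
for o in(T(232,260),T(284,262)): print('jawT',loc(atz(*o,.056)))
h=[(*H(100,103),(.05,.05,.018)),(*H(443,103),(.05,-.05,.018)),(*H(457,452),(-.05,-.05,.018)),(*H(105,455),(-.05,.05,.018)),
 (*G(95,440),(.05,.05,.018)),(*G(425,510),(-.05,.05,.018)),(*G(215,283),(.05,-.05,.018))]
hp,e=fit(h,[.45,-.15,0],0);print('holder',hp);print(e)
f=[(*H(222,235),(.026,.020,.007)),(*H(250,375),(-.0105,.020,.014)),(*H(272,233),(.026,.008,.007)),
 (*G(262,407),(.026,.020,.007)),(*G(262,436),(.026,.020,.0)),(*G(385,452),(-.0105,.020,0)),(*G(390,410),(-.0105,.020,.014)),(*G(280,355),(.026,-.020,.007)),(*H(365,220),(.026,-.020,.007)),(*H(315,225),(.026,-.009,.007))]
fp,e=fit(f,[.45,-.15,0.1],.005);print('fork',fp);print(e)
E
python3 fit0.py
```

```text
machine [ 0.5617  0.1982 -0.1559] -8.933963811978689
[[-0.9805  1.3682]
 [-0.4241  0.8617]
 [ 0.1773 -2.4691]
 [ 1.3177  0.0339]
 [ 0.7263  0.4917]
 [-0.5111 -0.0892]
 [ 0.4071 -1.3474]
 [-0.2182  0.8199]
 [-0.5419  0.0074]]
[ 0.5626  0.1987 -0.1516]
[ 0.5612  0.1979 -0.1615]
spindle T [0.6378 0.1882 0.0685] [0.0767 0.0019]
spindle S [0.636  0.1853 0.0685] [ 0.0754 -0.0012]
[-0.0243 -0.0068]
[-0.0092  0.017 ]
[-0.0089 -0.0293]
jawL tip [0.019  0.0115]
jawR tip [ 0.0219 -0.0182]
bar left rear [-0.014  0.016]
bar right [-0.0121 -0.0302]
tang [-0.025  -0.0039]
jawT [0.0227 0.0086]
jawT [ 0.0263 -0.0191]
holder [ 0.5225 -0.174   0.0206]
[[-0.4923  0.4136]
 [ 0.2351  0.1774]
 [ 0.4121  0.4223]
 [ 0.1144  0.5084]
 [-0.6309 -0.349 ]
 [-0.611  -0.1801]
 [-0.2259  0.1058]]
fork [ 0.5119 -0.1859  0.2106]
[[ 0.5728  1.1675]
 [ 1.1092 -0.7458]
 [-0.4293  0.4747]
 [-0.1769  1.7653]
 [-0.2647  0.6776]
 [-0.248   0.3307]
 [-0.5851  0.4609]
 [ 0.2681 -0.0059]
 [-0.1753 -0.2116]
 [ 1.2274  0.0691]]
```

```bash
cat >> fit0.py <<'E'
def ov(im,lines,u0,v0,u1,v1,sc,fn):
    c=cv2.resize(im['color'][v0:v1,u0:u1],None,fx=sc,fy=sc,interpolation=cv2.INTER_CUBIC)
    c=cv2.convertScaleAbs(c,alpha=1.5)
    for P,col in lines:
        q=np.array([(proj(im,X)-[u0,v0]+.5)*sc-.5 for X in P])
        cv2.polylines(c,[np.int32(np.round(q))],True,col,1,cv2.LINE_AA)
    return cv2.imwrite(fn,c)
def tr(p,pts,z): 
    c,s=np.cos(p[2]),np.sin(p[2]);return [(p[0]+c*a-s*b,p[1]+s*a+c*b,z) for a,b in pts]
def comp(p,q): 
    c,s=np.cos(p[2]),np.sin(p[2]);return [p[0]+c*q[0]-s*q[1],p[1]+s*q[0]+c*q[1],p[2]+q[2]]
FK=[(-.0105,.02),(.026,.02),(.026,.008),(.0105,.008),(.0105,-.008),(.026,-.008),(.026,-.02),(-.0105,-.02)]
sq=lambda a,b:[(-a,-b),(a,-b),(a,b),(-a,b)]
CL=[(-.014,.023),(-.003,.023),(-.003,-.023),(-.014,-.023),(-.014,-.006),(-.026,-.006),(-.026,.006),(-.014,.006)]
ring=lambda R:[(R*np.cos(a),R*np.sin(a)) for a in np.linspace(0,6.28,30)]
if __name__=='__main__':
  g=(0,255,0);y=(0,255,255);rd=(0,0,255)
  cp=comp(p,[.001,-.006,0]);sp=comp(p,[.0758,0,0])
  ml=[(tr(p,sq(.12,.085),.05),g),(tr(cp,CL,.056),y),(tr(cp,[(.028,.02),(.028,-.02)],.056),y),(tr(sp,ring(.013),.0685),rd),(tr(p,[(-.1,0),(.12,0)],.05),g)]
  fl=[(tr(fp,FK,.012),g),(tr(fp,sq(.011,.011),.09),y),(tr(hp,sq(.05,.05),.018),rd)]
  ov(t,ml,200,185,310,315,4.6,'pics/o1.png');ov(s,ml,180,240,360,380,4.2,'pics/o2.png')
  ov(t,fl,370,240,430,300,9,'pics/o3.png');ov(s,fl,330,170,400,245,8,'pics/o4.png')
  w=[dep(t,u,v) for u in range(375,425) for v in range(245,295) if t['z_map'][v,u]>0]
  w=np.array(w);k=w[w[:,2]>.07];print(len(k),k.mean(0) if len(k) else 0)
  a=[cv2.imread(f'pics/o{i}.png') for i in(1,2,3,4)]
E
python3 fit0.py | tail -1
```

```text
103 [ 0.5096 -0.1802  0.0881]
```

View pics/o1.png

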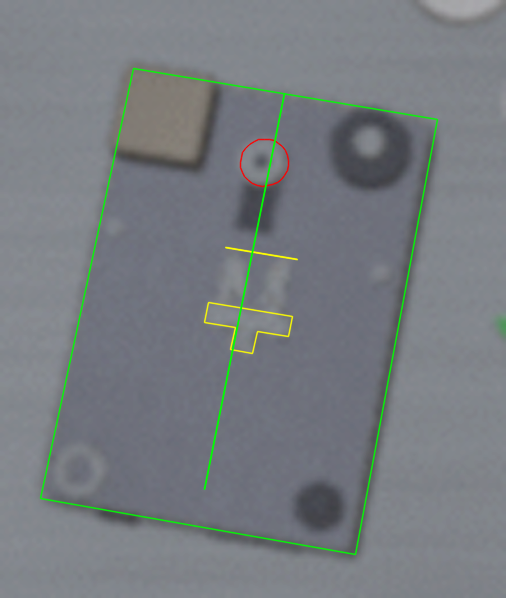

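View pics/o2.png

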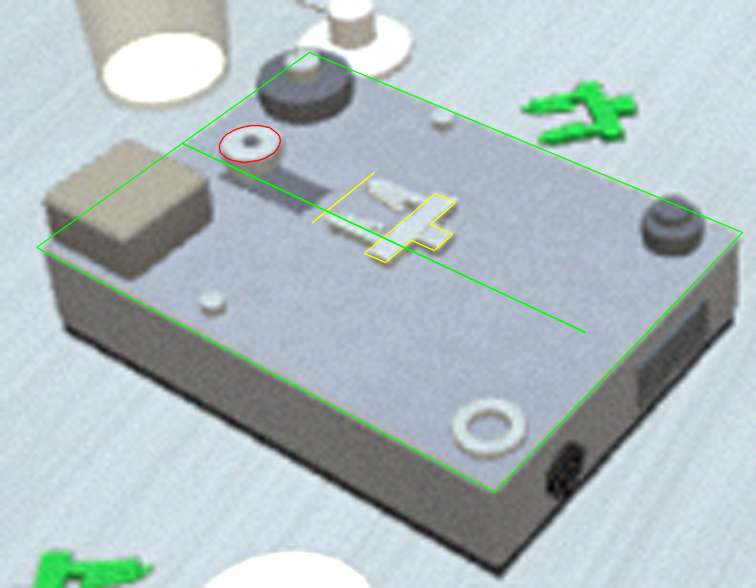

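View pics/o3.png

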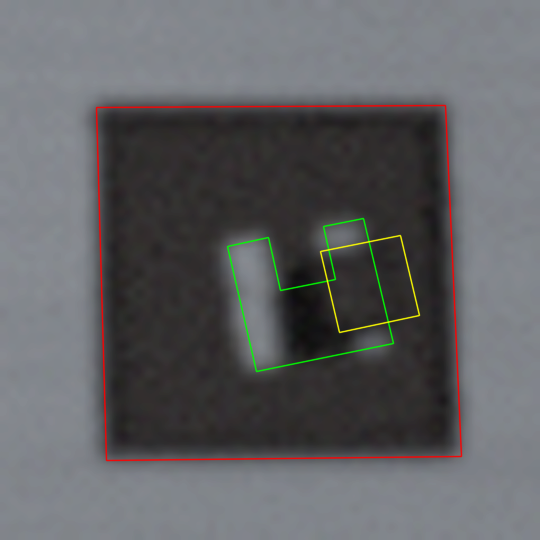

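View pics/o4.png

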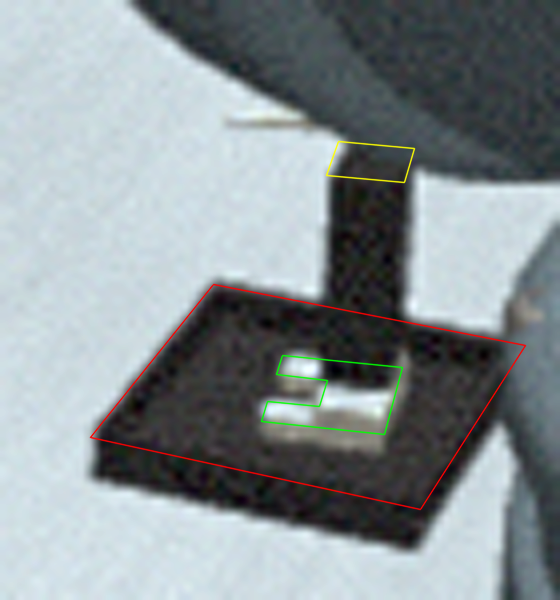

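```bash
cat > pose.py <<'E'
import numpy as np
F=(.512,-.186,.2106); M=(.5617,.1982,-.1559); HO=(.5225,-.174,.0206)
def yawtool(phi): return np.degrees(phi)+90
def mw(lx,ly):
    c,s=np.cos(M[2]),np.sin(M[2]); return M[0]+c*lx-s*ly, M[1]+s*lx+c*ly
E
python3 - <<'E'
from pose import *
from bench import r
for sg in(0,-180):
    for (x,y),ph in(((F[0],F[1]),F[2]),(mw(-.057,-.006),M[2]),(mw(.04,0),M[2])):
        print(sg,np.round(r.ik([x,y,.12],[180,0,yawtool(ph)+sg]),1))
E
```

```text
0 [-24.9  28.5 101.3   0.   50.2 -36.9]
0 [ 16.8  28.3 101.6  -0.   50.1  25.8]
0 [13.5 36.2 87.5 -0.  56.3 22.4]
-180 [-24.9  28.5 101.3  -0.   50.2 143.1]
-180 [  16.8   28.3  101.6    0.    50.1 -154.2]
-180 [  13.5   36.2   87.5    0.    56.3 -157.6]
```

```bash
python3 - <<'E'
from pose import *
from h import *
from bench import r
o=[180,0,yawtool(F[2])]
r.goto([F[0],F[1],.17],o)
im=r.get_image('side');save(im,'s1.pkl');crop(im,300,130,460,250,5,'pics/s1.png')
r.move_straight([F[0],F[1],.060],feed=.12)
im=r.get_image('side');save(im,'s2.pkl');crop(im,300,130,460,250,5,'pics/s2.png')
print(r.read_time(),r.read_tool_pos(),r.read_contact_force())
E
```

```text
3.9083 [ 0.51242493 -0.18618473  0.06073713] [-0.33887998 -0.1126452   0.23864973]
```

View pics/s2.png

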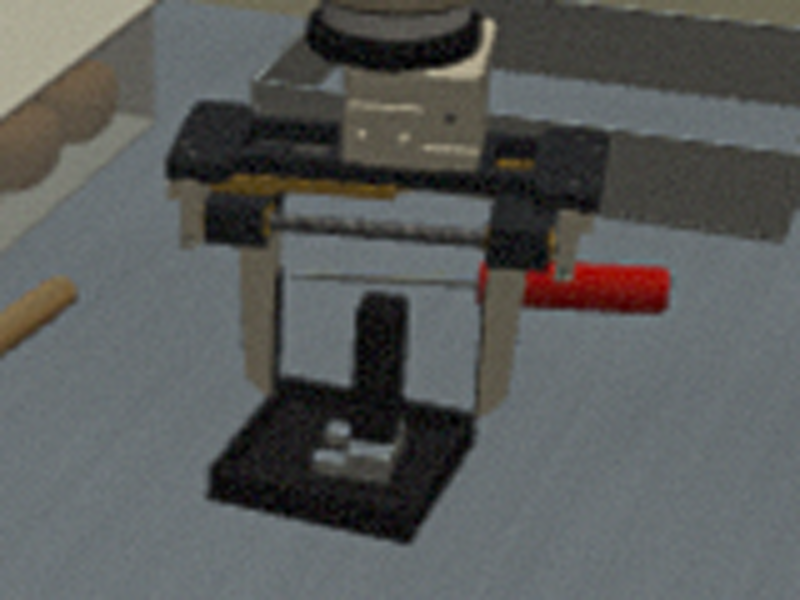

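```bash
python3 - <<'E'
from pose import *
from h import *
from bench import r
r.grab(60)
print(r.read_finger_gap(),r.read_time())
p=r.read_tool_pos()
r.move_straight([F[0],F[1],.19],feed=.15)
print(r.read_contact_force(),r.read_tool_pos()-p)
x,y=mw(-.060,-.006)
o=[180,0,yawtool(M[2])]
r.goto([x,y,.19],o)
r.move_straight([x,y,.125],feed=.1)
t=r.get_image('top');s=r.get_image('side');save(t,'t3.pkl');save(s,'s3.pkl')
crop(t,200,185,310,315,4.6,'pics/t3.png');crop(s,180,220,360,355,4.2,'pics/s3.png')
print(r.read_time(),r.read_tool_pos(),r.read_contact_force(),(x,y))
E
```

```text
0.2397219608114324 5.0083
[ 0.29450962 -0.45913138 -1.29454722] [-0.00035555  0.00019132  0.12917261]
8.3667 [0.50188841 0.20168593 0.12571073] [-0.43339277  0.14072212 -1.37828707] (np.float64(0.5014960532043113), np.float64(0.20158892169013767))
```

View pics/s3.png

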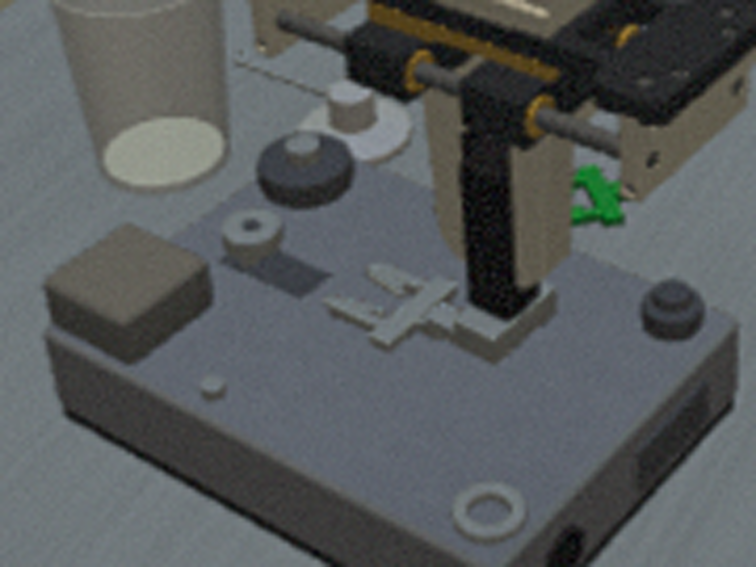

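View pics/t3.png

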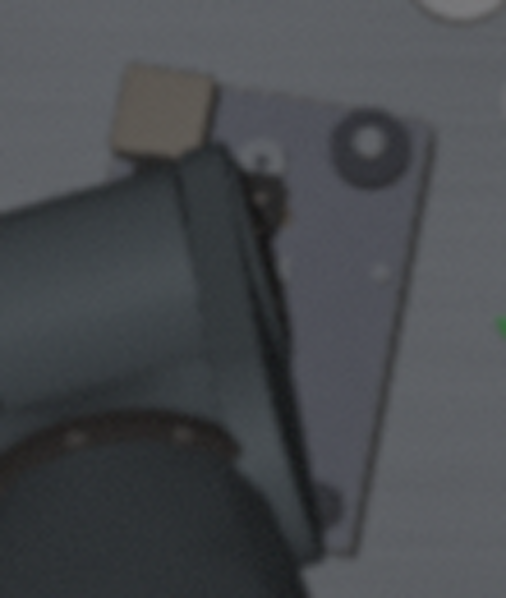

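```bash
cat > o5.py <<'E'
import sys
from fit0 import *
def show(pk,tcp,out,dy=0,clip=None):
    s=load(pk);u=tcp[2]-.0557
    q=comp([tcp[0],tcp[1],p[2]],[0,dy,0])
    L=[(tr(q,FK,u),(0,255,0)),(tr(q,FK,u+.007),(0,255,255)),(tr(q,sq(.0105,.02),u+.014),(0,0,255))]
    if clip is not None: L.append((tr(comp(p,clip),CL,.056),(255,0,255)))
    ov(s,L,200,240,330,330,6,out)
E
python3 - <<'E' >/dev/null
from o5 import *
show('s3.pkl',[0.50188841,0.20168593,0.12571073],'pics/o5.png',0,[.001,-.006,0])
E
```

```text
(no output)
```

View pics/o5.png

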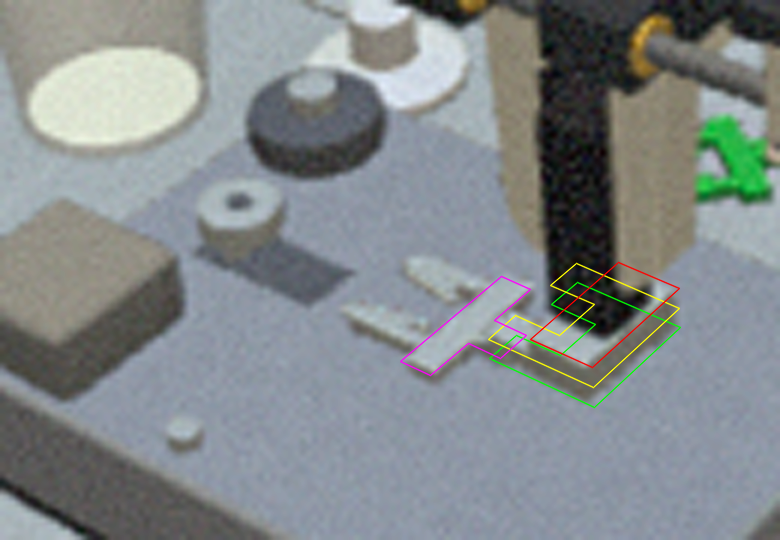

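```bash
python3 - <<'E' >/dev/null
from o5 import *
s=load('s3.pkl')
tcp=[0.50188841,0.20168593,0.12571073];q=[tcp[0],tcp[1],p[2]]
L=[(tr(q,FK,.07),(0,255,0)),(tr(q,sq(.0105,.02),.084),(0,0,255))]
ov(s,[],260,275,320,315,13,'pics/o6.png')
ov(s,L,260,275,320,315,13,'pics/o7.png')
a=cv2.imread('pics/o6.png');b=cv2.imread('pics/o7.png');cv2.imwrite('pics/o67.png',cv2.resize(np.vstack([a,b]),None,fx=.57,fy=.57,interpolation=cv2.INTER_AREA))
E
```

```text
(no output)
```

View pics/o67.png

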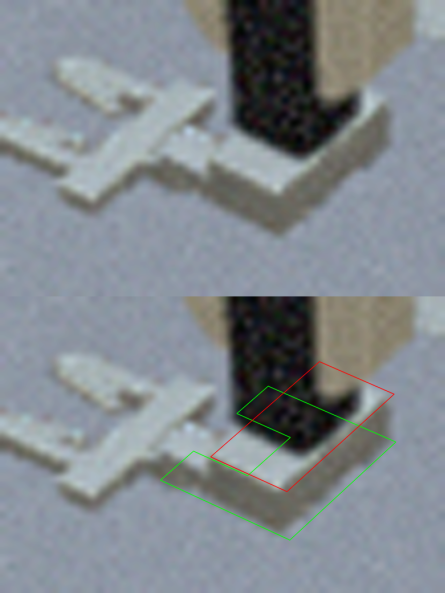

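```bash
python3 - <<'E' | tail -12
from o5 import *
s=load('s3.pkl');k=13*.57
Q=lambda a,b:(s,(a+.5)/k-.5+260,(b+.5)/k-.5+275)
o=[(*Q(279,235),(-.0105,.02,0)),(*Q(279,190),(-.0105,.02,.014)),(*Q(386,101),(-.0105,-.02,.014)),(*Q(386,148),(-.0105,-.02,0)),(*Q(160,180),(.026,.02,0))]
pp,e=fit(o,[.5,.2,-.15],.07);print(pp,e)
d=pp[:2]-[.50189,.20169];c,s_=np.cos(p[2]),np.sin(p[2]);print('loc',c*d[0]+s_*d[1],-s_*d[0]+c*d[1])
print(loc(pp[:2]))
# clip in side
cs=[(*S(388,262),(-.014,.023,.006)),(*S(456,200),(-.014,-.023,.006)),(*S(427,192),(-.003,-.023,.006)),(*S(366,252),(-.003,.023,.006))]
cp_,e=fit(cs,[.56,.19,-.15],.05);print('clip S',loc(cp_[:2]),np.degrees(cp_[2]-p[2]));print(e)
E
```

```text
[ 0.5035  0.2017 -0.1832] [[ 0.1372  0.8367]
 [-0.2762  0.3256]
 [ 0.3087 -0.5742]
 [ 0.5594 -0.4352]
 [-0.8427 -0.1918]]
loc 0.0015856140220402112 0.0002736348705547453
[-0.0581 -0.0056]
clip S [ 0.0015 -0.006 ] 3.7819939806401996
[[-0.0283  0.0052]
 [-0.886  -0.1286]
 [ 0.9379 -0.1581]
 [ 0.0122  0.2758]]
```

```bash
python3 - <<'E'
from pose import *
from h import *
from bench import r
x,y=mw(-.060,-.006)
print(r.move_straight([x,y,.108],feed=.06,contact_N=5),r.read_tool_pos())
x,y=mw(-.044,-.006)
print(r.move_straight([x,y,.108],feed=.04,contact_N=4))
s=r.get_image('side');save(s,'s4.pkl')
c=cv2.convertScaleAbs(s['color'],alpha=1.5);s['color']=c;crop(s,220,260,320,330,7.5,'pics/s4.png')
print(r.read_time(),r.read_tool_pos(),r.read_contact_force(),(x,y))
E
```

```text
False [0.50128062 0.20154081 0.10756436]
False
9.4 [0.5171976  0.19906593 0.1079133 ] [ 0.21805508 -0.0110545  -2.28255916] (np.float64(0.5173020082212552), np.float64(0.1991046137377399))
```

View pics/s4.png

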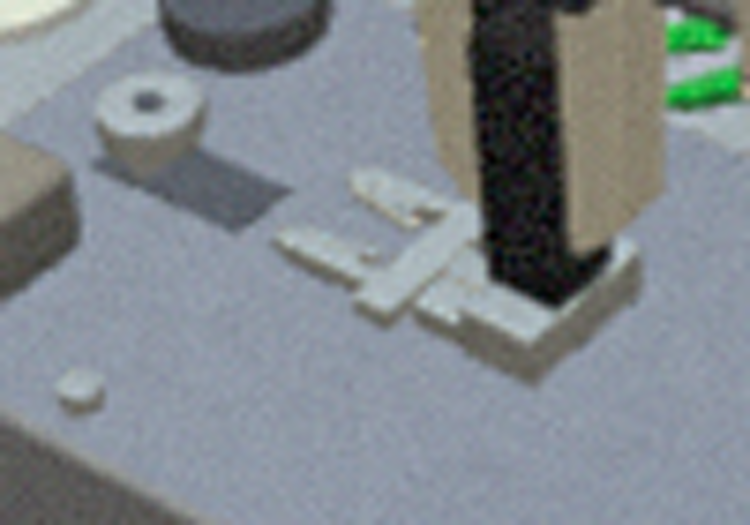

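```bash
python3 - <<'E'
from pose import *
from h import *
from bench import r
for lx,ly in((-.037,-.006),(.004,0.0)):
    x,y=mw(lx,ly)
    print(r.move_straight([x,y,.1085],feed=.04,contact_N=5))
s=r.get_image('side');save(s,'s5.pkl')
c=cv2.convertScaleAbs(s['color'],alpha=1.5);s['color']=c;crop(s,220,260,320,330,7.5,'pics/s5.png')
print(r.read_time(),r.read_tool_pos(),r.read_contact_force(),(x,y))
E
```

```text
False
False
10.9583 [0.56547517 0.19760196 0.10851827] [ 0.36943405 -0.17851691 -1.21405665] (np.float64(0.565651488754236), np.float64(0.19757892301190055))
```

View pics/s5.png

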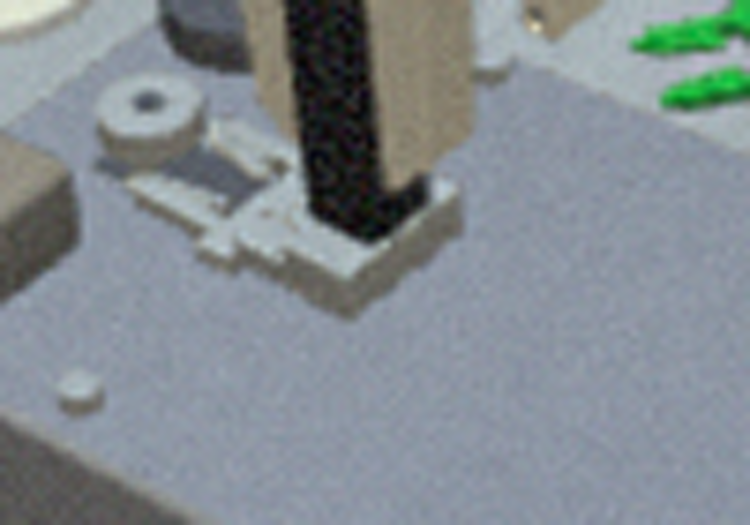

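```bash
python3 - <<'E' | tail -6
from o5 import *
s=load('s5.pkl');k=7.5
Q=lambda a,b:(s,(a+.5)/k-.5+220,(b+.5)/k-.5+260)
a=loc(atz(*Q(127,181),.056));b=loc(atz(*Q(213,125),.056));print('tips',a,b,(a+b)/2)
print('spin',loc(atz(*Q(150,101),.0685)))
print('bar L front/rear',loc(atz(*Q(235,217),.056)),loc(atz(*Q(200,243),.056)))
print('slot sides',loc(atz(*Q(292,190),.05)),loc(atz(*Q(237,230),.05)))
q=load('s4.pkl')
print('slot s4',loc(atz(q,(292.5)/k-.5+220,(190.5)/k-.5+260,.05)),loc(atz(q,(240.5)/k-.5+220,(230.5)/k-.5+260,.05)))
show('s5.pkl',[0.56547517,0.19760196,0.10851827],'pics/o8.png',0,[.0438,-.001,0])
E
```

```text
[ 1.2274  0.0691]]
tips [0.0716 0.013 ] [ 0.0692 -0.0147] [ 0.0704 -0.0008]
spin [ 0.0763 -0.002 ]
bar L front/rear [0.0406 0.0089] [0.041  0.0206]
slot sides [ 0.0416 -0.0116] [0.0425 0.0071]
slot s4 [ 0.0416 -0.0116] [0.0419 0.0067]
```

View pics/o8.png

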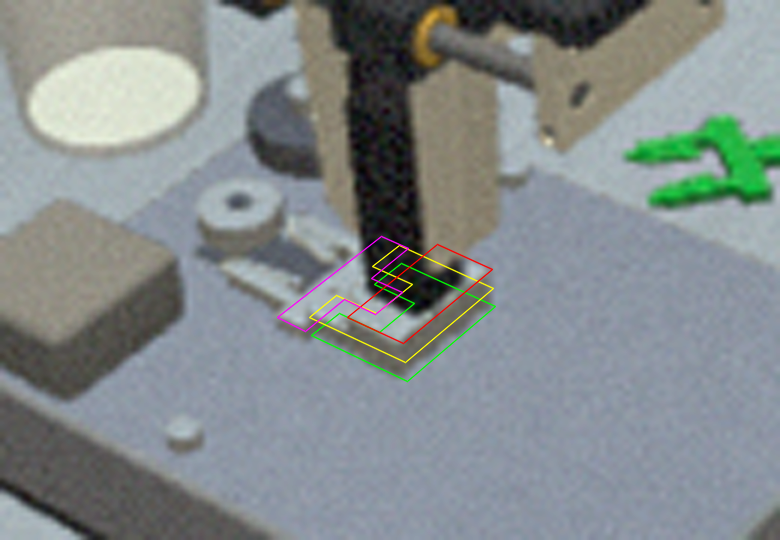

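```bash
python3 - <<'E'
from pose import *
from h import *
from bench import r
f0=r.read_contact_force()
u=np.array([np.cos(M[2]),np.sin(M[2]),0])
lx=.004;hit=False
while lx<.052:
    lx+=.002
    x,y=mw(lx,-.001)
    hit=r.move_straight([x,y,.1085],feed=.015,contact_N=14)
    f=r.read_contact_force()-f0; p=r.read_tool_pos()
    print(round(lx,4),hit,np.round([f@u,f[0]*-u[1]+f[1]*u[0],f[2]],1),round(float((p-[M[0],M[1],0])@u),4),round(p[2],4),round(r.read_time(),2))
    if hit or abs(f@u)>15: break
s=r.get_image('side');save(s,'s6.pkl')
c=cv2.convertScaleAbs(s['color'],alpha=1.5);s['color']=c;crop(s,200,240,300,310,7.5,'pics/s6.png')
E
```

```text
0.006 False [-0.6  1.  -0.1] 0.0061 0.1085 11.26
0.008 False [-0.6  0.4  0.8] 0.0081 0.1085 11.54
0.01 False [-0.5  0.1  0.2] 0.0101 0.1085 11.82
0.012 False [-1.  -0.2  0.7] 0.0121 0.1085 12.11
0.014 False [-0.1 -1.1 -0.6] 0.0141 0.1085 12.39
0.016 False [-0.7  0.1 -0.2] 0.0161 0.1085 12.68
0.018 False [-0.3  0.6  0.1] 0.0181 0.1085 12.96
0.02 False [-1.6 -0.7 -0.5] 0.0201 0.1084 13.24
0.022 False [-1.1 -1.1 -0.5] 0.0222 0.1084 13.53
0.024 False [-2.6 -0.9  0.2] 0.0241 0.1084 13.81
0.026 False [-2.9 -1.2 -0.7] 0.0261 0.1084 14.09
0.028 False [-3.8  1.2 -0.3] 0.0279 0.1084 14.38
0.03 False [-5.  -0.1  0.2] 0.0296 0.1083 14.66
0.032 False [-1.5 -0.2 -0.2] 0.0329 0.1089 14.94
0.034 False [-0.1 -0.1 -0.4] 0.0343 0.1086 15.22
0.036 False [-2.8  0.6  1.1] 0.0358 0.1084 15.51
0.038 False [-10.4  -0.2   4.1] 0.0363 0.108 15.79
0.04 False [-16.8   0.5   5.6] 0.0367 0.1076 16.07
```

View pics/s6.png

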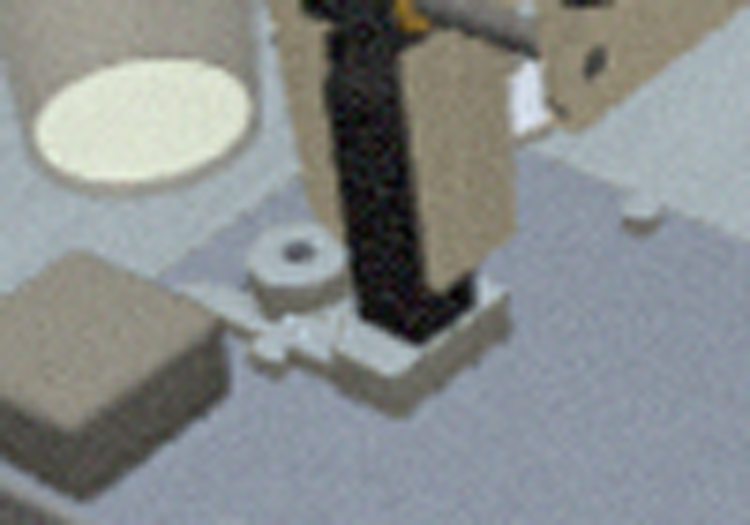

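```bash
python3 - <<'E'
from pose import *
from h import *
from bench import r
x,y=mw(.036,-.001);r.move_straight([x,y,.1085],feed=.02)
x,y=mw(.008,-.001);r.move_straight([x,y,.1085],feed=.05)
print(r.read_contact_force())
r.move_straight([x,y,.19],feed=.12)
r.goto([F[0],F[1],.19],[180,0,yawtool(F[2])])
r.move_straight([F[0],F[1],.085],feed=.12)
s=r.get_image('side');save(s,'s7.pkl');t=r.get_image('top');save(t,'t7.pkl')
for i in(s,t): i['color']=cv2.convertScaleAbs(i['color'],alpha=1.5)
crop(s,180,240,360,380,4.2,'pics/s7m.png');crop(t,200,185,310,315,4.6,'pics/t7m.png')
crop(s,340,150,430,240,6.5,'pics/s7h.png')
print(r.read_time(),r.read_tool_pos(),r.read_contact_force())
E
```

```text
[ 0.36232261  0.13606224 -1.13945285]
20.575 [ 0.51243717 -0.18615595  0.08578366] [ 0.3906476   0.35702502 -0.82708447]
```

View pics/s7m.png

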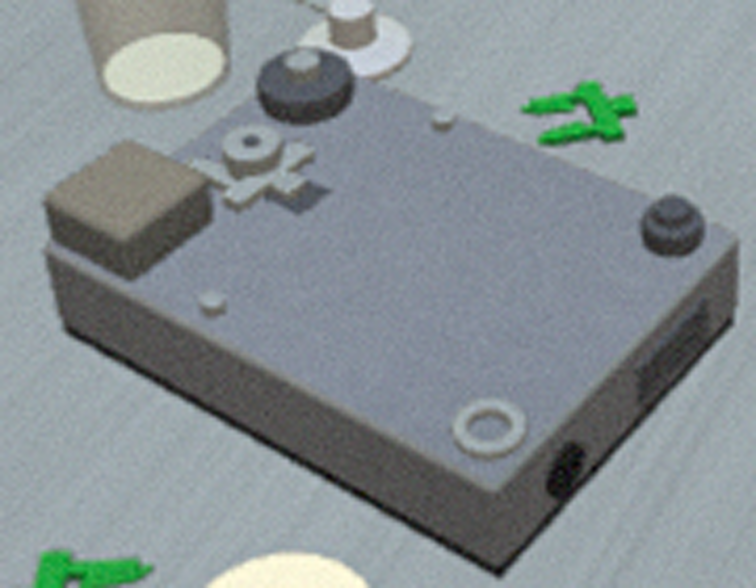

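View pics/t7m.png

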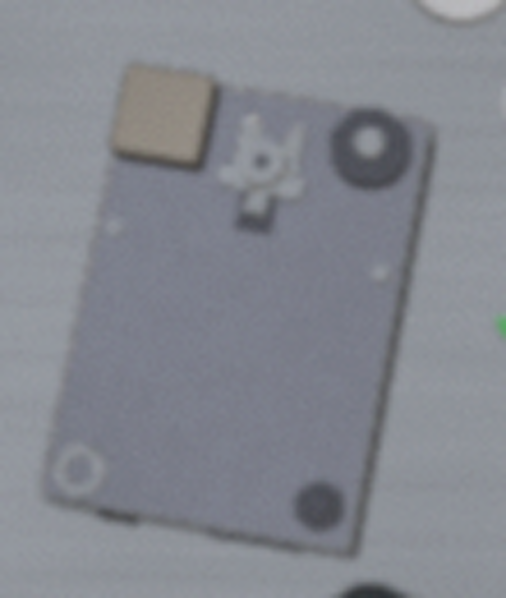

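View pics/s7h.png

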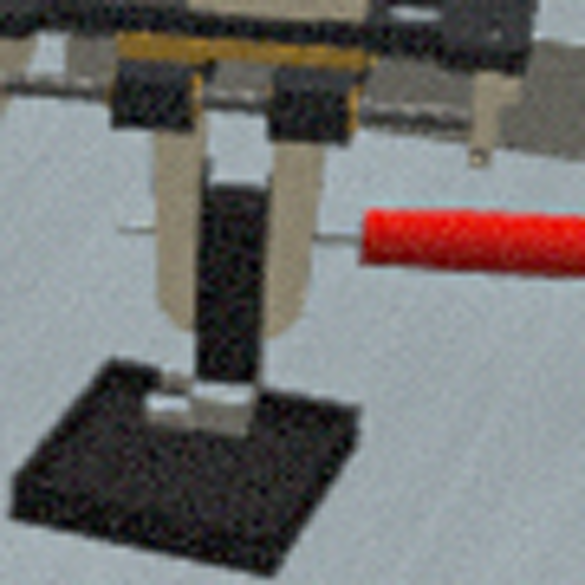

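The clip is seated under the head, and the fork hangs upright over the holder. Next I'll set it down.

```bash
python3 - <<'E'
from pose import *
from h import *
from bench import r
print(r.move_straight([F[0],F[1],.0585],feed=.03,contact_N=4),r.read_tool_pos(),r.read_contact_force())
r.gripper_open();print(r.read_finger_gap())
r.move_straight([F[0],F[1],.20],feed=.1)
r.goto([.35,-.05,.30],[180,0,yawtool(F[2])])
r.pause(.3)
s=r.get_image('side');save(s,'s8.pkl');t=r.get_image('top');save(t,'t8.pkl')
for i in(s,t): i['color']=cv2.convertScaleAbs(i['color'],alpha=1.5)
cv2.imwrite('pics/s8.png',s['color']);cv2.imwrite('pics/t8.png',t['color'])
print(r.read_time(),r.read_contact_force())
E
```

```text
True [ 0.5118323  -0.18596684  0.05994807] [-0.93213073  0.21953159  4.60866303]
1.0015791999879908
25.4583 [0.75179173 0.25445474 0.30463781]
```

View pics/s8.png

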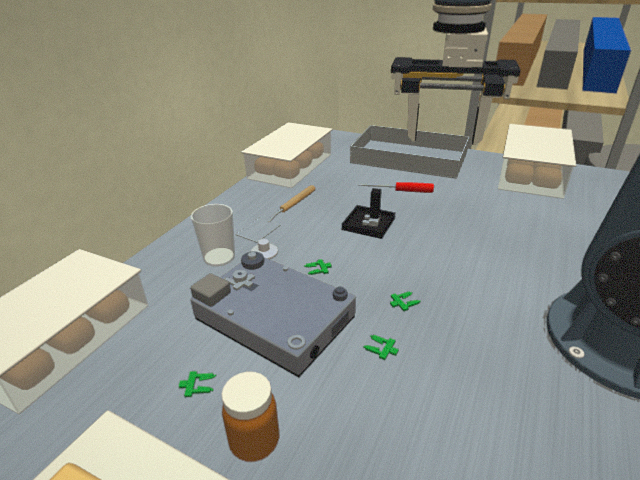

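View pics/t8.png

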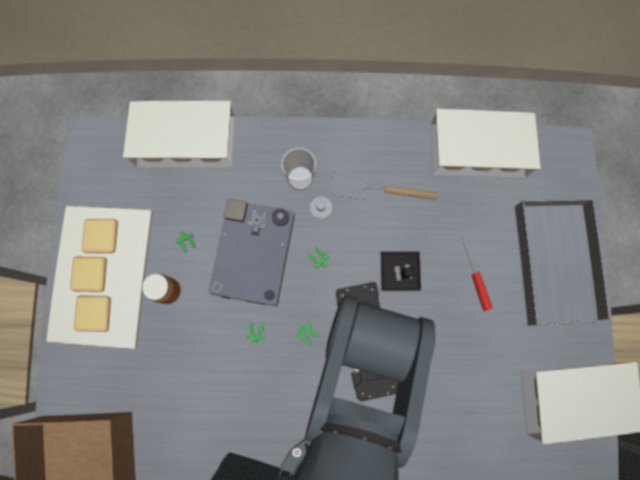

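```bash
python3 -c "
from bench import r
r.hand_in();print(r.read_time())"
```

```text
the job is handed in; nothing more can be done
the job is handed in; nothing more can be done
```

The clip is snapped home on the spindle groove, the fork is standing in its holder again, and I handed the job in at about 25.5 s.

- **Push:** The force rose to about 5 N as the jaws spread, dropped to nothing at the snap, then climbed steeply at the hard stop about 4 mm further on. I stopped at about 17 N, the highest force I read during the push. The 5 N reading is below the 8–12 N the task gave. I took readings only every 2 mm, so I may have missed the peak.
- **Clip:** The pictures after the fork was withdrawn show the clip seated round the neck under the spindle's head, with the jaws closed and the tang pointing back along the slot. The gripper never touched the clip.
- **Fork:** It touched the holder floor at about 4.6 N and was released. The last pictures show it upright in the holder.
- **Other things:** All the other items look unmoved, and the arm was clear of everything at hand-in.
- **Disagreement:** The two cameras differed by about 3 mm on the sideways position of the spindle. I steered by the side view because the arm blocked the top view during the push, and the sideways force stayed within about 1 N.

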